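# Park the sheeter roller on its ramp and close the keeper

### The arm

A 6-joint arm with a two-finger parallel gripper is mounted at the origin on a cart in front of the work surface, level with it; the furniture and walls round the work are solid. World frame = base frame: x ahead of the robot, y to its left, z up, the work surface at z = 0. Lengths are in m, angles in degrees, forces in N, time in s.
With the tool pointing down it reaches from about 0.4 to 0.825 m from the base axis. Payload 7 kg.
Tool frame: the origin (TCP) lies midway between the tips of the shut fingers; the grasp point (between the pads) lies 19 mm behind it (grip_depth is the distance from the TCP to the grasp point, in m); z points along the fingers, y is the direction in which the jaws open and shut (so a half turn about z gives the same grasp; the last joint's range is limited). The gripper opens to 88 mm and grips with 3 to 60 N. Pads are 19 mm wide; open, the fingers measure 130 mm over their backs; the gripper's body (78 mm by 193 mm) begins 47 mm behind the grasp point.
Start: joints at [90.991, 20.546, 0.682, 0, -70.136, -16.507], TCP at [0.181, 0.65, 0.227] pointing down, gripper open.
Joint ranges: [-176.03, 176.03], [-82.01, 121.73], [-58.28, 71.71], [-173.87, 95.51], [-174.79, -0.11], [-173.66, 173.66]. Speed limits (degrees/s): [136.94, 136.94, 172.46, 180, 180, 180].

### API

Orientations are given as [roll, pitch, yaw] about the fixed x, y, z axes, in that order (R = Rz(yaw) Ry(pitch) Rx(roll)).
In Python, from plant import * gives the robot as it stands.
- The arm moves only by the shell command python3 -m inch 'ROWS'. ROWS is JSON, a list of rows, each an object of numbers: "ax", "ay", "az": the turn, a rotation vector about the tool's x, y, z in degrees; "dx", "dy", "dz": the shift along the tool's x, y, z in mm; "fingers": the finger opening in mm, from 0 to 87.6. In form: [{"ax": .., "ay": .., "az": .., "dx": .., "dy": .., "dz": .., "fingers": ..}, ...]. A call has 1 to 8 rows; each row is the pose to reach, as a shift and turn from the pose commanded when the call began, along the tool's axes at that moment; what a row does not reach only later rows make up. A row lasts 1/8 s, in which the tool goes at most 62.5 mm and 10.7 degrees, less where a joint would pass 70% of its speed; a pose out of reach is approached as far as the arm can. A call with a gripper value outside its range is refused whole. The fingers move at their own pace and stop on an object; the grip force is fixed at half the most. Time passes only in rows, so rows that repeat a pose let the fingers close. It gives the time, the measured TCP pose, the force and the opening at its end, in the units of the state.
- get_obs(): the state, without advancing time (a new reading comes with each control period).
- snapshot(name): name is "side" or "top" or "wrist"; returns a dict with "image" (384x512x3 uint8, red, green, blue), "fx", "fy", "cx", "cy" (pixels), "rvec" (rotation vector, rad) and "tvec" (3), from world to camera coordinates, as OpenCV has them. Camera axes: x right, y down, z forward; pixel columns grow to the right and rows downward; lengths in m; the calibration is good to about 2 mm. A picture is of the moment at which its call begins. There is no depth.
- close_job(): hands the job in, once; it reports no verdict.
Trained networks look in the newest picture that a camera, given by its name, has taken for a name from the list of things; names that differ only in an ending like _2 or _b are one class to them, and where a whole thing is asked for, a point or a joint stands for the part that bears it (a point fixed in the world has none). Each returns a list of dicts, best first, with "score" (0 to 1); they miss things now and then, are a little off and sometimes report something else, mostly with a low value. They report only what shows in the picture. A call takes as long as a camera call.
- search_frame(target, camera): "bbox" ([centre column, centre row, width, height] in pixels, round what is visible of it).
- trace(target, camera): "mask" (384x512 bool, what is visible of it) and "bbox" ([centre column, centre row, width, height] in pixels, round what is visible of it).
- landmark_of(target, camera): "position" ([column, row] in pixels: a listed point, or the origin of a listed thing).
The state is a dict: "clock": time; "joint_pos": joint angles; "qvel": joint speeds; "tau": joint torques, N m; "tool_pos": TCP position; "orientation": TCP orientation; "force": force on the tool from outside, world axes, zero at the start; "moment": the same for the moment, N m; "opening": finger opening in m.
Only numpy, scipy, OpenCV 4.12 (cv2) and the standard library are available. Lean on these libraries where they do the work, as an engineer would, in place of code of your own. Each camera call takes 0.05 s, during which the arm holds its last target.

### The job

Park the loose steel roller of the dough sheeter: with the fingers behind it, push it slowly up the ramp until it lies in the dip against the stop plate, never letting it run freely on the slope or roll back down. Then push the keeper's black pin round so that the keeper bar stands fully closed across the track behind the roller, and move clear. The roller is only pushed, never picked up, and the blue-lidded jar, the label roll and the roll of tape near the ramp are left where they stand.

Things in the scene. Friction and masses are not known exactly. Their poses are not given: they have to be found in the camera images.
- ramp: Fixed metal parking ramp, 284 mm long, 120 mm wide, on the work surface. Origin: middle of its underside; +x points uphill along the track (roughly to the robot's right), y across it (away from the robot), z up. Track surface, (x, z) in mm: foot rest (-135, 10) down to the lowest line (-85, 6), 8 deg slope up to the crest (75, 28.5), dip down to (125, 23.5) at the stop plate
- roller: Loose polished steel roller, a plain cylinder 50 mm in diameter, 90 mm long, about 0.4 kg, slippery (friction about 0.35 on fingers and track), rolls freely. Origin: its centre; its y axis is the cylinder's axis (x and z turn as it rolls). It starts in the foot rest, lying across the track, centre 31 mm above the work surface and at x = -86 mm of the ramp
- seat (a point): where the roller's centre lies when parked, in the dip against the stop plate: (100, 0, 51) mm in the ramp's frame. Once over the crest the roller runs the last 20 mm to the stop by itself and stays. The stop plate's face is at x = 125; it is 12 mm thick, 106 wide, its top at z = 68
- slope (a point): point on the lowest line of the track, mid width, (-85, 0, 6) mm in the ramp's frame; x points up along the slope surface, z square out of it, so the roller's centre on the slope is at z = 25 mm here. The track is 96 mm wide between low side cheeks, 5 mm thick, that stand 14 mm above its surface
- keeper (a joint): angle (rad) of the keeper, a steel bar 12 mm wide and high on an upright pivot on the robot's side of the ramp, underside 46 mm above the work surface. 0: points downhill beside the cheek; negative: swung outward (to -0.6); 1.571: end stop, fully closed, across the track 5 mm behind the parked roller. Starts at -0.3 to -0.05; light friction (0.6 N at the pin) holds it where left
- keeper_pivot (a point): the keeper's pivot axis at the bar's top: (64, -68, 58) mm in the ramp's frame
- keeper_pin (a point): on the axis of the black upright pin at the free end of the keeper bar, 70 mm from the pivot; the pin is 12 mm in diameter and stands from 58 to 84 mm above the work surface, this point at 71 mm
- jar_a: sample jar with a blue screw lid, 60 mm in diameter, 75 mm tall, loose, left of the ramp; origin at the centre of its underside. Leave it alone
- label_roll: white label roll standing flat, 68 mm in diameter, 38 mm tall, loose, behind the ramp; origin at the centre of its underside. Leave it alone
- tape_1: roll of beige adhesive tape lying flat, 100 mm in diameter, 25 mm tall, loose, right of the ramp; origin at the centre of its underside. Leave it alone

How it is judged (in metres and radians):
On the way, in this order (a step that is already met when the one before it is completed fails the run):
1. the roller lies against the stop while the keeper is still open (distance between roller and seat below 0.007 m and linear speed of roller below 0.03 m/s and value of joint keeper below 0.8 rad), for 0.2 s.
2. the keeper is closed behind the roller (value of joint keeper above 1.4 rad), for 0.2 s.
At the end, for the whole second after the job is handed in: The roller lies at rest in the dip against the stop plate (centre within 7 mm of the seat point, square to the track within 0.1 rad) and the keeper is closed behind it (over 1.4 rad) (distance between roller and seat below 0.007 m and angle between the y axis of roller and the y axis of ramp, either way round below 0.1 rad and linear speed of roller below 0.02 m/s and value of joint keeper above 1.4 rad); the robot touches nothing.
It fails at once if the roller is lifted more than 20 mm off the track (z of roller in the frame of slope above 0.045 m).
It fails at once if the roller runs freely on the slope, untouched and faster than 0.2 m/s (rolled back or flicked up) (x of roller in the frame of ramp between -0.07 and 0.07 m and contact force between each of the fingers, the arm and roller below 0.02 N and linear speed of roller above 0.2 m/s).
It fails at once if the jar, the label roll or the tape is moved more than 20 mm (distance of any of jar_a, label_roll, tape_1 from where it was at the start of the episode above 0.02 m).
It also fails if it takes over 56 s, if anything falls off the work surface, if the arm or the gripper's body presses on something with over 40 N, if the wrist force passes 120 N, or if a joint passes its speed limit or range.

## Working session

There is one attempt and no reset: what is moved stays moved. The work goes in short steps, Python scripts to look and compute and a shell command to move; the robot and the scene stay as the last step left them, time stands still between calls to the robot, and variables do not carry over. Pictures are saved under pics/ and viewed, and the job is handed in when it is done.

```bash
ls; mkdir -p pics; cat > h.py <<'E'
from plant import *
import numpy as np, cv2
from scipy.spatial.transform import Rotation as R
def save(s,n): cv2.imwrite('pics/'+n+'.png',s['image'][:,:,::-1])
def ray(s,px):
    Rm=cv2.Rodrigues(np.array(s['rvec'],float))[0]; t=np.array(s['tvec'],float).ravel()
    d=Rm.T@np.array([(px[0]-s['cx'])/s['fx'],(px[1]-s['cy'])/s['fy'],1.]); return -Rm.T@t,d
def atz(s,px,z):
    o,d=ray(s,px); return o+d*(z-o[2])/d[2]
def proj(s,P):
    K=np.array([[s['fx'],0,s['cx']],[0,s['fy'],s['cy']],[0,0,1.]])
    return cv2.projectPoints(np.atleast_2d(np.array(P,float)),np.array(s['rvec'],float),np.array(s['tvec'],float),K,None)[0][:,0]
E
python3 - <<'E'
from h import *
for c in ['top','side']:
    s=snapshot(c); save(s,c+'0'); np.savez(c+'0.npz',**s)
    print(c,-cv2.Rodrigues(np.array(s['rvec'],float))[0].T@np.array(s['tvec']))
    for t,z in [('ramp',0),('roller',.031),('seat',.051),('slope',.006),('keeper_pivot',.058),('keeper_pin',.071),('jar_a',0),('label_roll',0),('tape_1',0)]:
        for r in landmark_of(t,c)[:2]: print(t,round(r['score'],2),np.round(r['position'],1),np.round(atz(s,r['position'],z),4))
o=get_obs();print(o)
E
```

```text
pics
top [ 0.520561   -0.19099499  1.23674092]
ramp 0.85 [237.6 218.3] [ 0.5372 -0.1688  0.    ]
roller 0.69 [212.6 221.9] [ 0.526 -0.084  0.031]
seat 0.65 [269.8 214.2] [ 0.5485 -0.2782  0.051 ]
slope 0.77 [215.7 221.5] [ 0.5274 -0.0926  0.006 ]
keeper_pivot 0.9 [262.2 238.1] [ 0.4694 -0.2507  0.058 ]
keeper_pivot 0.44 [242. 240.] [ 0.4643 -0.1834  0.058 ]
keeper_pin 0.55 [240.8 237.9] [ 0.4719 -0.1797  0.071 ]
jar_a 0.81 [143.6 226.9] [0.5129 0.1591 0.    ]
jar_a 0.24 [231.5 158.8] [ 0.7483 -0.1503  0.    ]
label_roll 0.78 [236.8 158.1] [ 0.7506 -0.1692  0.    ]
tape_1 0.9 [356.  218.3] [ 0.5301 -0.5848  0.    ]
side [ 0.07442438 -1.21154864  0.59622014]
ramp 0.84 [220.4 223.2] [ 0.5343 -0.1793  0.    ]
ramp 0.69 [195.8 207. ] [ 0.5123 -0.0324  0.    ]
seat 0.58 [238.6 219.7] [ 0.5495 -0.2746  0.051 ]
slope 0.85 [208.3 211.9] [ 0.5291 -0.0991  0.006 ]
keeper_pivot 0.77 [211.8 217.6] [ 0.4828 -0.2362  0.058 ]
keeper_pin 0.72 [197.3 205.3] [ 0.4685 -0.1641  0.071 ]
jar_a 0.91 [173.1 185.1] [0.5106 0.1905 0.    ]
label_roll 0.66 [278.2 208.4] [ 0.7453 -0.1812  0.    ]
tape_1 0.6 [295.9 295.1] [ 0.534  -0.5872  0.    ]
tape_1 0.45 [204.2 213.8] [ 0.5165 -0.0938  0.    ]
{'clock': 1.0, 'joint_pos': array([ 9.09889959e+01,  2.05450769e+01,  6.81353293e-01, -2.21222069e-04,
       -7.01365662e+01, -1.65056104e+01]), 'qvel': array([ 0.02411544, -0.01640548,  0.07833228, -0.02863233,  0.00493221,
        0.04625867]), 'tau': array([-2.78935790e-03, -5.82392406e+01,  2.93307316e+01,  7.00229958e+00,
        1.25971579e-02, -4.21715254e-05]), 'tool_pos': array([0.18060012, 0.65035737, 0.22657043]), 'orientation': array([ 1.79999663e+02,  1.17163458e-04, -1.55166896e+01]), 'force': array([ 0.50635897, -0.34102134, -1.09735437]), 'moment': array([0.0043733 , 0.04337667, 0.00805677]), 'opening': 0.0874913773668289}
```

```bash
python3 - <<'E'
from h import *
a=np.load('top0.npz')['image'];b=np.load('side0.npz')['image']
cv2.imwrite('pics/topc.png',cv2.resize(a[130:270,120:400,::-1],None,fx=2.8,fy=2.8,interpolation=2))
cv2.imwrite('pics/sidec.png',cv2.resize(b[160:320,150:320,::-1],None,fx=3.7,fy=3.7,interpolation=2))
E
```

```text
(no output)
```

View pics/topc.png

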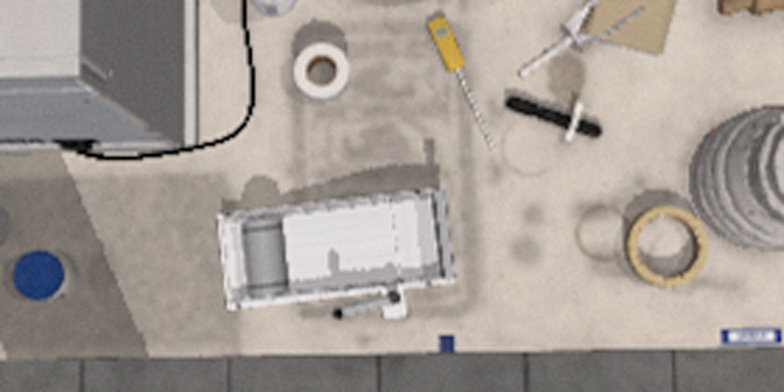

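View pics/sidec.png

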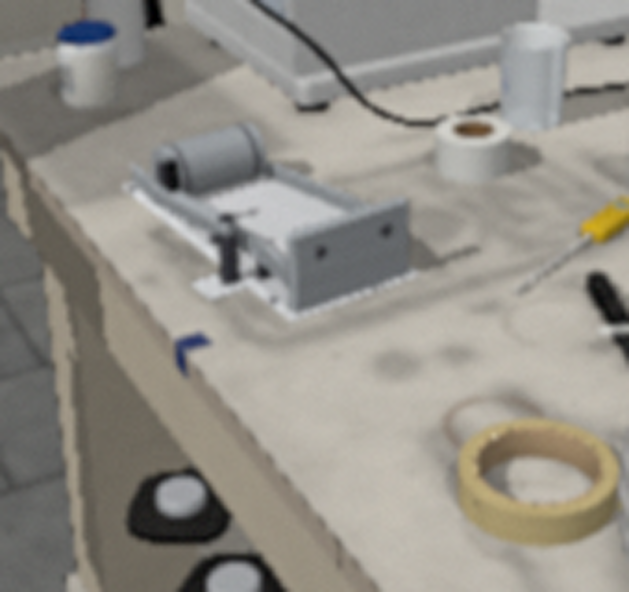

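The top view shows the ramp at about pixels (198–282, 198–240). The roller lies at its left end near (213,222), and the keeper lies on the near side with its pin at about (241,242). The jar is at (134,228), the label roll at (235,155) and the tape at (358,218), all well clear. Next I'll move over the foot of the ramp, turned to match the track, and look with the wrist camera.

```bash
python3 -m inch '[{"dx":518,"dy":562,"dz":0,"az":68,"fingers":40},{"dx":518,"dy":562,"dz":0,"az":68,"fingers":40},{"dx":518,"dy":562,"dz":0,"az":68,"fingers":40},{"dx":518,"dy":562,"dz":0,"az":68,"fingers":40},{"dx":518,"dy":562,"dz":0,"az":68,"fingers":40},{"dx":518,"dy":562,"dz":0,"az":68,"fingers":40},{"dx":518,"dy":562,"dz":0,"az":68,"fingers":40},{"dx":518,"dy":562,"dz":0,"az":68,"fingers":40}]'
```

```text
$[0]: bad value
```

```bash
python3 -m inch '[{"dx":40,"dy":43,"dz":0,"az":8,"fingers":40},{"dx":80,"dy":86,"dz":0,"az":16,"fingers":40},{"dx":120,"dy":129,"dz":0,"az":24,"fingers":40},{"dx":160,"dy":172,"dz":0,"az":32,"fingers":40},{"dx":200,"dy":215,"dz":0,"az":40,"fingers":40},{"dx":240,"dy":258,"dz":0,"az":48,"fingers":40},{"dx":280,"dy":301,"dz":0,"az":56,"fingers":40},{"dx":320,"dy":344,"dz":0,"az":64,"fingers":40}]'
```

```text
$[0]: bad value
```

```bash
python3 -m inch '[{"ax":0,"ay":0,"az":8,"dx":40,"dy":43,"dz":0,"fingers":40},{"ax":0,"ay":0,"az":16,"dx":80,"dy":86,"dz":0,"fingers":40},{"ax":0,"ay":0,"az":24,"dx":120,"dy":129,"dz":0,"fingers":40},{"ax":0,"ay":0,"az":32,"dx":160,"dy":172,"dz":0,"fingers":40},{"ax":0,"ay":0,"az":40,"dx":200,"dy":215,"dz":0,"fingers":40},{"ax":0,"ay":0,"az":48,"dx":240,"dy":258,"dz":0,"fingers":40},{"ax":0,"ay":0,"az":56,"dx":280,"dy":301,"dz":0,"fingers":40},{"ax":0,"ay":0,"az":64,"dx":320,"dy":344,"dz":0,"fingers":40}]'
```

```text
clock: 2.0
tool_pos: [0.3975, 0.2317, 0.2271]
orientation: [-179.9, 0.0, -79.7]
force: [1.3, 0.7, -1.3]
opening: 0.0402
```

```bash
python3 -m inch '[{"ax":0,"ay":0,"az":1,"dx":55,"dy":-17,"dz":0,"fingers":40},{"ax":0,"ay":0,"az":2,"dx":110,"dy":-34,"dz":0,"fingers":40},{"ax":0,"ay":0,"az":3,"dx":165,"dy":-51,"dz":0,"fingers":40},{"ax":0,"ay":0,"az":4,"dx":220,"dy":-68,"dz":0,"fingers":40},{"ax":0,"ay":0,"az":4,"dx":265,"dy":-82,"dz":0,"fingers":40},{"ax":0,"ay":0,"az":4,"dx":282,"dy":-88,"dz":0,"fingers":40},{"ax":0,"ay":0,"az":4,"dx":282,"dy":-88,"dz":0,"fingers":40}]'
python3 - <<'E'
from h import *
o=get_obs();print(o['clock'],o['tool_pos'],o['orientation'],o['force'])
s=snapshot('wrist'); save(s,'w1'); np.savez('w1.npz',**s)
for t,z in [('ramp',0),('roller',.031),('seat',.051),('slope',.006),('keeper_pivot',.058),('keeper_pin',.071)]:
    for r in landmark_of(t,'wrist')[:2]: print(t,round(r['score'],2),np.round(r['position'],1),np.round(atz(s,r['position'],z),4))
E
```

```text
clock: 2.88
tool_pos: [0.5349, -0.0288, 0.2263]
orientation: [180.0, -0.0, -83.6]
force: [-0.1, 0.2, -0.1]
opening: 0.0402
2.875 [ 0.53491222 -0.02876118  0.22626198] [ 1.79970718e+02 -2.45895251e-03 -8.36330767e+01] [-0.0697284   0.21503236 -0.08475   ]
ramp 0.72 [267.   64.7] [ 0.5371 -0.1711  0.    ]
roller 0.8 [269.  132.7] [ 0.5253 -0.0864  0.031 ]
slope 0.27 [263.5  64.7] [ 0.5417 -0.1694  0.006 ]
keeper_pin 0.66 [341.9  55.1] [ 0.4607 -0.176   0.071 ]
```

View pics/w1.png

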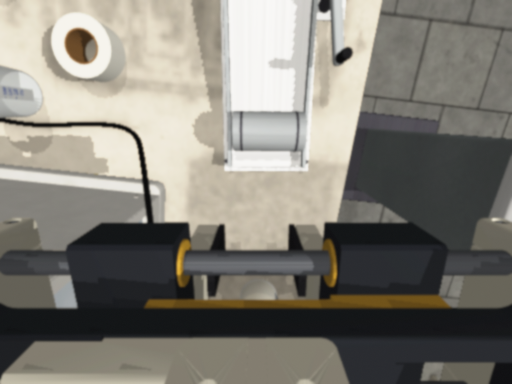

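```bash
cat >> h.py <<'E'
def world(P,pose):
    x,y,th=pose; P=np.atleast_2d(np.array(P,float))
    c,s_=np.cos(th),np.sin(th); return np.c_[x+c*P[:,0]-s_*P[:,1],y+s_*P[:,0]+c*P[:,1],P[:,2]]
PR=lambda x: float(np.interp(x,[-.135,-.085,.075,.125],[.010,.006,.0285,.0235]))
def overlay(s,pose,n,k=0,crop=None,sc=1.5):
    im=s['image'][:,:,::-1].copy(); im=cv2.resize(im,None,fx=sc,fy=sc,interpolation=cv2.INTER_CUBIC)
    def ln(pts,col):
        q=(proj(s,world(pts,pose))+.5)*sc-.5; cv2.polylines(im,[np.int32(np.round(q*8))],False,col,1,cv2.LINE_AA,3)
    for y in (-.053,-.048,.048,.053): ln([[x,y,PR(x)+.014] for x in np.linspace(-.142,.125,20)],(0,0,255))
    ln([[-.142,-.06,0],[.142,-.06,0],[.142,.06,0],[-.142,.06,0],[-.142,-.06,0]],(0,255,0))
    for x in(.125,.137): ln([[x,-.053,.068],[x,.053,.068]],(255,0,0))
    ln([[.075,-.048,.0285],[.075,.048,.0285]],(255,0,255))
    p=[.064,-.068,.058]; ln([p,[p[0]-.07*np.cos(k),p[1]+.07*np.sin(k),.058],[p[0]-.07*np.cos(k),p[1]+.07*np.sin(k),.084]],(0,200,255))
    if crop: a,b,c,d=[int(v*sc) for v in crop]; im=im[b:d,a:c]
    cv2.imwrite('pics/'+n+'.png',im)
E
python3 - <<'E'
from h import *
pose=(.5362,-.1715,np.radians(-83.4))
s=dict(np.load('w1.npz')); overlay(s,pose,'ow1',-.15,(150,0,400,200),3)
s=dict(np.load('top0.npz')); overlay(s,pose,'ot1',-.15,(180,180,310,260),6)
E
```

```text
(no output)
```

View pics/ow1.png

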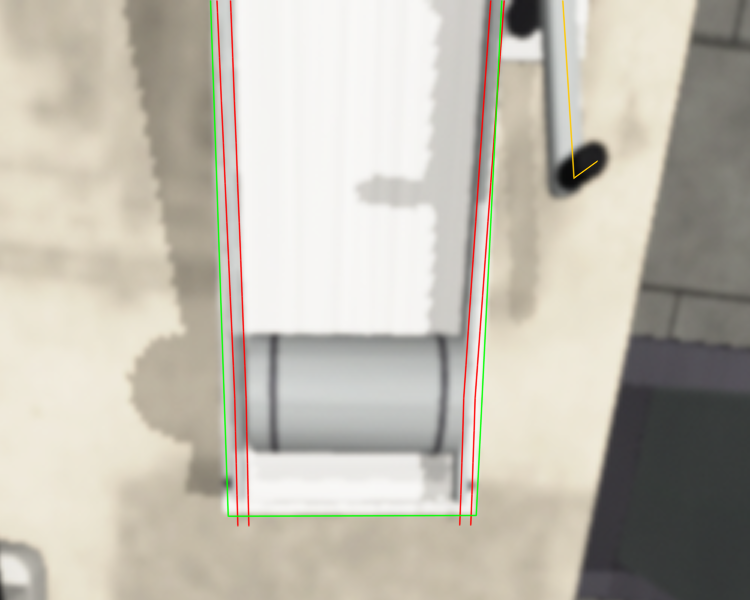

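View pics/ot1.png

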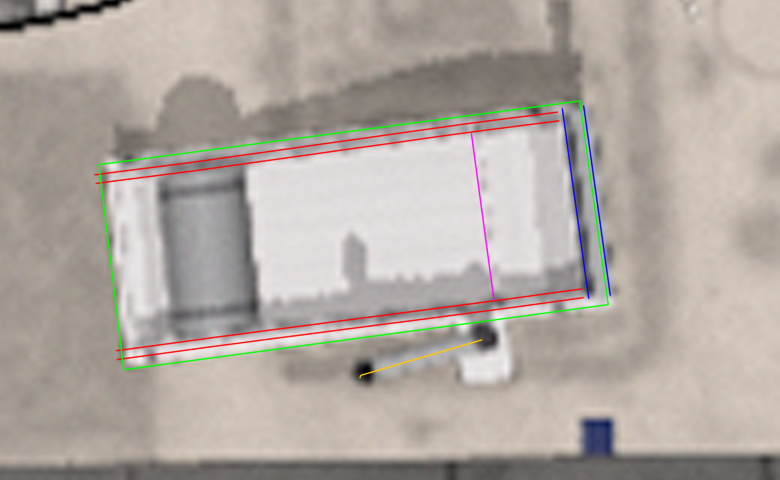

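The model fits the wrist picture to within 1–2 mm: roller at (268,132), ramp foot edge at row 171, pin near (343,55). Next I'll lower the fingers behind the roller, between the cheeks.

```bash
python3 -m inch '[{"ax":0,"ay":0,"az":0,"dx":8,"dy":16,"dz":30,"fingers":36},{"ax":0,"ay":0,"az":0,"dx":8,"dy":16,"dz":80,"fingers":36},{"ax":0,"ay":0,"az":0,"dx":8,"dy":16,"dz":130,"fingers":36},{"ax":0,"ay":0,"az":0,"dx":8,"dy":16,"dz":160,"fingers":36},{"ax":0,"ay":0,"az":0,"dx":8,"dy":16,"dz":180,"fingers":36},{"ax":0,"ay":0,"az":0,"dx":8,"dy":16,"dz":193,"fingers":36},{"ax":0,"ay":0,"az":0,"dx":8,"dy":16,"dz":202,"fingers":36},{"ax":0,"ay":0,"az":0,"dx":8,"dy":16,"dz":202,"fingers":36}]'
python3 - <<'E'
from h import *
o=get_obs();print(o['clock'],o['tool_pos'],o['orientation'],o['force'])
d=o['tool_pos'][:2]-[.5362,-.1715];t=np.radians(-83.4);print(d@[np.cos(t),np.sin(t)],d@[-np.sin(t),np.cos(t)])
s=snapshot('wrist'); save(s,'w2');s=snapshot('side'); cv2.imwrite('pics/s2.png',cv2.resize(s['image'][130:290,130:330,::-1],None,fx=3.7,fy=3.7,interpolation=2))
E
```

```text
clock: 4.22
tool_pos: [0.5197, -0.0376, 0.0245]
orientation: [180.0, -0.0, -83.5]
force: [0.6, 0.5, -0.1]
opening: 0.0358
4.225 [ 0.51967922 -0.03759988  0.0244541 ] [ 1.79979128e+02 -5.12917099e-03 -8.35000864e+01] [ 0.64579641  0.54296217 -0.0619403 ]
-0.13491158084228153 -0.0010211957247117803
```

View pics/w2.png

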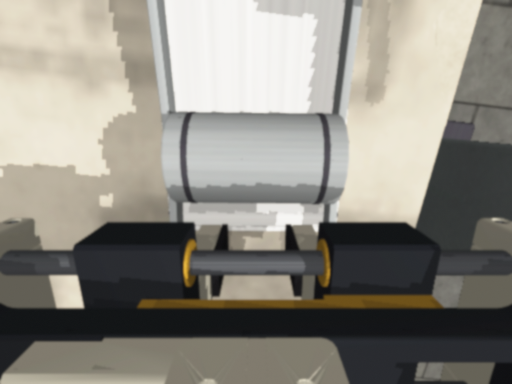

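View pics/s2.png

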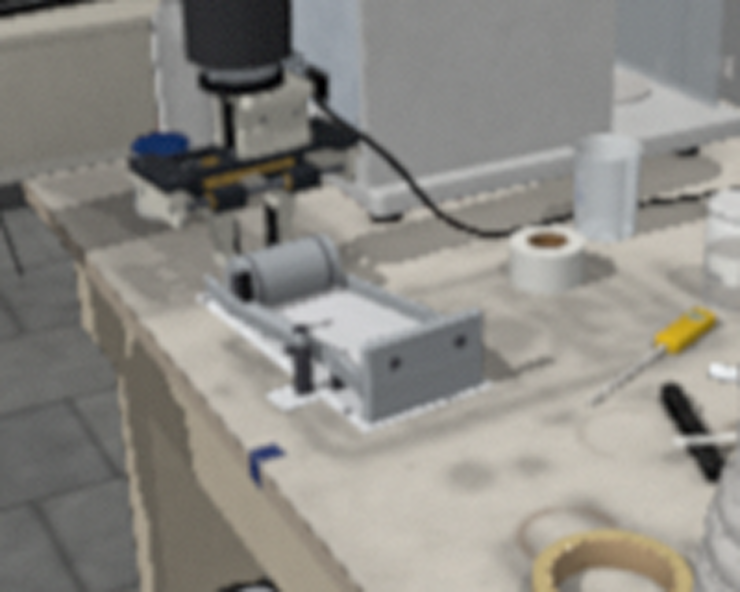

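The side view shows the fingers standing behind the roller at about (200–205,193), clear of it, and the wrist view shows them centred on it. Starting the slow push.

```bash
python3 -m inch '[{"ax":0,"ay":0,"az":0,"dx":4,"dy":0,"dz":0,"fingers":36},{"ax":0,"ay":0,"az":0,"dx":8,"dy":0,"dz":0,"fingers":36},{"ax":0,"ay":0,"az":0,"dx":11,"dy":0,"dz":0,"fingers":36},{"ax":0,"ay":0,"az":0,"dx":13,"dy":0,"dz":0,"fingers":36},{"ax":0,"ay":0,"az":0,"dx":15,"dy":0,"dz":0,"fingers":36},{"ax":0,"ay":0,"az":0,"dx":17,"dy":0,"dz":0,"fingers":36},{"ax":0,"ay":0,"az":0,"dx":20,"dy":0,"dz":-0.5,"fingers":36},{"ax":0,"ay":0,"az":0,"dx":23,"dy":0,"dz":-1,"fingers":36}]'
python3 - <<'E'
from h import *
o=get_obs();print(o['force'])
s=snapshot('wrist'); save(s,'w3')
for r in landmark_of('roller','wrist')[:2]:print(r, atz(s,r['position'],.032))
E
```

```text
clock: 5.32
tool_pos: [0.5225, -0.0606, 0.0256]
orientation: [-180.0, 0.0, -83.5]
force: [-0.3, 1.6, 0.6]
opening: 0.0359
[-0.28865436  1.56217572  0.60472421]
{'position': [257.2, 184.2], 'score': 0.75} [ 0.52666856 -0.09629746  0.032     ]
```

View pics/w3.png

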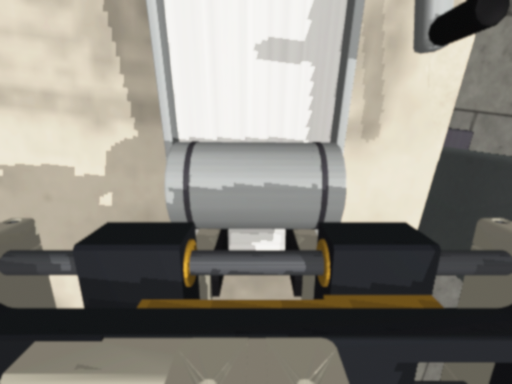

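Contact made: the roller (wrist view, now at (256,185), square) has moved about 10 mm with 1.6 N on the tool. Continuing up the slope.

```bash
python3 -m inch '[{"ax":0,"ay":0,"az":0,"dx":4,"dy":0,"dz":-0.5,"fingers":36},{"ax":0,"ay":0,"az":0,"dx":8,"dy":0,"dz":-1.1,"fingers":36},{"ax":0,"ay":0,"az":0,"dx":12,"dy":0,"dz":-1.7,"fingers":36},{"ax":0,"ay":0,"az":0,"dx":16,"dy":0,"dz":-2.2,"fingers":36},{"ax":0,"ay":0,"az":0,"dx":20,"dy":0,"dz":-2.8,"fingers":36},{"ax":0,"ay":0,"az":0,"dx":24,"dy":0,"dz":-3.4,"fingers":36},{"ax":0,"ay":0,"az":0,"dx":28,"dy":0,"dz":-3.9,"fingers":36},{"ax":0,"ay":0,"az":0,"dx":31,"dy":0,"dz":-4.4,"fingers":36}]'
python3 -m inch '[{"ax":0,"ay":0,"az":0,"dx":4,"dy":0,"dz":-0.5,"fingers":36},{"ax":0,"ay":0,"az":0,"dx":8,"dy":0,"dz":-1.1,"fingers":36},{"ax":0,"ay":0,"az":0,"dx":12,"dy":0,"dz":-1.7,"fingers":36},{"ax":0,"ay":0,"az":0,"dx":16,"dy":0,"dz":-2.2,"fingers":36},{"ax":0,"ay":0,"az":0,"dx":20,"dy":0,"dz":-2.8,"fingers":36},{"ax":0,"ay":0,"az":0,"dx":24,"dy":0,"dz":-3.4,"fingers":36},{"ax":0,"ay":0,"az":0,"dx":28,"dy":0,"dz":-3.9,"fingers":36},{"ax":0,"ay":0,"az":0,"dx":31,"dy":0,"dz":-4.4,"fingers":36}]'
python3 - <<'E'
from h import *
s=snapshot('wrist'); save(s,'w4')
for r in landmark_of('roller','wrist')[:2]:print(r, atz(s,r['position'],.04))
o=get_obs();d=o['tool_pos'][:2]-[.5362,-.1715];t=np.radians(-83.4);print(d@[np.cos(t),np.sin(t)],d@[-np.sin(t),np.cos(t)],o['clock'],o['force'])
E
```

```text
clock: 6.42
tool_pos: [0.5258, -0.0917, 0.03]
orientation: [180.0, -0.0, -83.5]
force: [0.0, 1.5, 0.7]
opening: 0.0357
clock: 7.42
tool_pos: [0.5294, -0.1225, 0.0344]
orientation: [180.0, -0.0, -83.5]
force: [-0.2, 2.0, 1.8]
opening: 0.0358
{'position': [257.2, 188.2], 'score': 0.84} [ 0.5332296  -0.15556173  0.04      ]
-0.049396885406772936 -0.0012802987821998143 7.525 [-0.67762043 -0.49457801 -0.36844603]
```

View pics/w4.png

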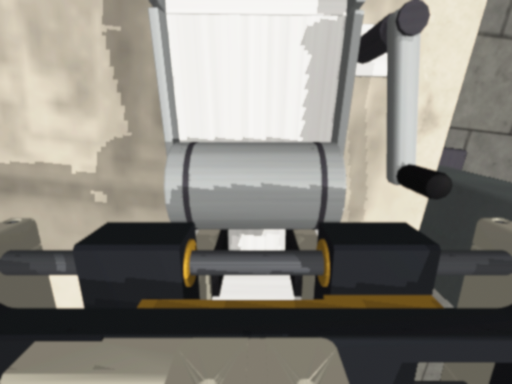

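Roller still square against the fingers, at x ≈ -14 mm on the ramp. The keeper pin at (430,180) is below the gripper body by about 15 mm. Continuing.

```bash
python3 -m inch '[{"ax":0,"ay":0,"az":0,"dx":4,"dy":0,"dz":-0.6,"fingers":36},{"ax":0,"ay":0,"az":0,"dx":8,"dy":0,"dz":-1.2,"fingers":36},{"ax":0,"ay":0,"az":0,"dx":12,"dy":0,"dz":-1.8,"fingers":36},{"ax":0,"ay":0,"az":0,"dx":16,"dy":0,"dz":-2.4,"fingers":36},{"ax":0,"ay":0,"az":0,"dx":20,"dy":0,"dz":-3,"fingers":36},{"ax":0,"ay":0,"az":0,"dx":24,"dy":0,"dz":-3.5,"fingers":36},{"ax":0,"ay":0,"az":0,"dx":28,"dy":0,"dz":-4.0,"fingers":36},{"ax":0,"ay":0,"az":0,"dx":32,"dy":0,"dz":-4.6,"fingers":36}]'
python3 -m inch '[{"ax":0,"ay":0,"az":0,"dx":4,"dy":0,"dz":-0.6,"fingers":36},{"ax":0,"ay":0,"az":0,"dx":8,"dy":0,"dz":-1.2,"fingers":36},{"ax":0,"ay":0,"az":0,"dx":12,"dy":0,"dz":-1.8,"fingers":36},{"ax":0,"ay":0,"az":0,"dx":16,"dy":0,"dz":-2.4,"fingers":36},{"ax":0,"ay":0,"az":0,"dx":20,"dy":0,"dz":-3,"fingers":36},{"ax":0,"ay":0,"az":0,"dx":24,"dy":0,"dz":-3.5,"fingers":36},{"ax":0,"ay":0,"az":0,"dx":28,"dy":0,"dz":-4.0,"fingers":36},{"ax":0,"ay":0,"az":0,"dx":32,"dy":0,"dz":-4.6,"fingers":36}]'
python3 - <<'E'
from h import *
s=snapshot('wrist'); save(s,'w5')
for r in landmark_of('roller','wrist')[:2]:print(r, atz(s,r['position'],.05))
o=get_obs();d=o['tool_pos'][:2]-[.5362,-.1715];t=np.radians(-83.4);print(d@[np.cos(t),np.sin(t)],d@[-np.sin(t),np.cos(t)],o['clock'],o['force'])
E
```

```text
clock: 8.52
tool_pos: [0.533, -0.1542, 0.039]
orientation: [180.0, 0.0, -83.5]
force: [1.1, 1.1, 1.6]
opening: 0.0358
clock: 9.52
tool_pos: [0.5366, -0.1861, 0.0436]
orientation: [180.0, -0.0, -83.5]
force: [0.1, 2.2, 1.9]
opening: 0.0359
{'position': [254.1, 184.7], 'score': 0.77} [ 0.54251949 -0.22121454  0.05      ]
0.014728491576684127 -0.0013110897836787353 9.625 [ 0.17743753  0.92655971 -1.1320796 ]
```

View pics/w5.png

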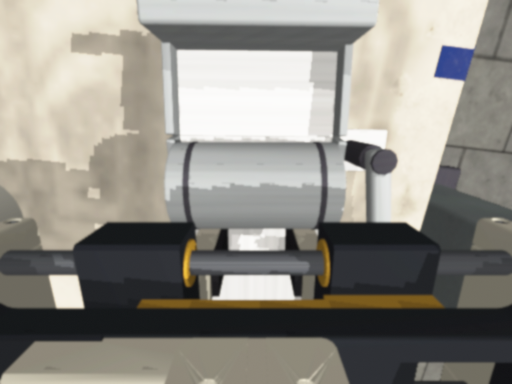

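Roller at x ≈ +50 mm, square. The crest is next, so I'll go slower.

```bash
python3 -m inch '[{"ax":0,"ay":0,"az":0,"dx":3,"dy":0,"dz":-0.5,"fingers":36},{"ax":0,"ay":0,"az":0,"dx":6,"dy":0,"dz":-0.9,"fingers":36},{"ax":0,"ay":0,"az":0,"dx":9,"dy":0,"dz":-1.3,"fingers":36},{"ax":0,"ay":0,"az":0,"dx":12,"dy":0,"dz":-1.7,"fingers":36},{"ax":0,"ay":0,"az":0,"dx":15,"dy":0,"dz":-2.1,"fingers":36},{"ax":0,"ay":0,"az":0,"dx":18,"dy":0,"dz":-2.5,"fingers":36},{"ax":0,"ay":0,"az":0,"dx":21,"dy":0,"dz":-2.9,"fingers":36},{"ax":0,"ay":0,"az":0,"dx":24,"dy":0,"dz":-3.2,"fingers":36}]'
python3 -m inch '[{"ax":0,"ay":0,"az":0,"dx":2,"dy":0,"dz":0,"fingers":36},{"ax":0,"ay":0,"az":0,"dx":4,"dy":0,"dz":0,"fingers":36},{"ax":0,"ay":0,"az":0,"dx":6,"dy":0,"dz":0,"fingers":36},{"ax":0,"ay":0,"az":0,"dx":8,"dy":0,"dz":0,"fingers":36},{"ax":0,"ay":0,"az":0,"dx":10,"dy":0,"dz":0,"fingers":36},{"ax":0,"ay":0,"az":0,"dx":12,"dy":0,"dz":0,"fingers":36},{"ax":0,"ay":0,"az":0,"dx":14,"dy":0,"dz":0,"fingers":36},{"ax":0,"ay":0,"az":0,"dx":16,"dy":0,"dz":0,"fingers":36}]'
python3 - <<'E'
from h import *
s=snapshot('wrist'); save(s,'w6')
for r in landmark_of('roller','wrist')[:2]:
    p=atz(s,r['position'],.051);print(r,p,(p[:2]-[.5362,-.1715])@[.1149,-.9934])
o=get_obs();d=o['tool_pos'][:2]-[.5362,-.1715];t=np.radians(-83.4);print(d@[np.cos(t),np.sin(t)],d@[-np.sin(t),np.cos(t)],o['clock'],o['force'])
E
```

```text
clock: 10.62
tool_pos: [0.5393, -0.2098, 0.0468]
orientation: [180.0, -0.0, -83.5]
force: [-0.4, 1.0, 0.6]
opening: 0.0358
clock: 11.62
tool_pos: [0.5411, -0.2256, 0.0468]
orientation: [-180.0, 0.0, -83.5]
force: [0.2, -0.7, 0.1]
opening: 0.036
{'position': [254.5, 165.0], 'score': 0.91} [ 0.54808518 -0.27193783  0.051     ] 0.1011405473810789
0.05440414276489971 -0.0013517218174304596 11.725 [-0.21807182  0.83059259  0.75800769]
```

View pics/w6.png

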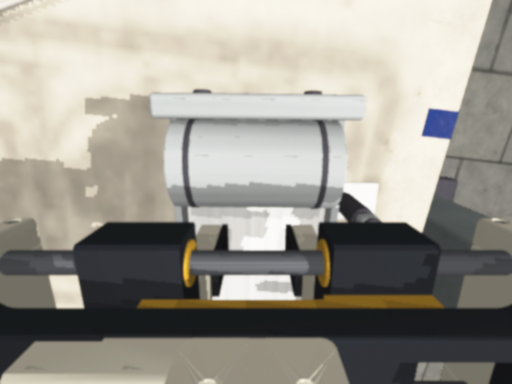

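The roller lies in the dip against the stop plate, with its centre near (254,165), which is ramp x ≈ 101 mm. The stop step should be met after about a second of holding. Next I'll rise clear, shut the fingers and measure the keeper.

```bash
python3 -m inch '[{"ax":0,"ay":0,"az":0,"dx":-5,"dy":0,"dz":-10,"fingers":36},{"ax":0,"ay":0,"az":0,"dx":-10,"dy":0,"dz":-50,"fingers":36},{"ax":0,"ay":0,"az":0,"dx":-40,"dy":0,"dz":-100,"fingers":0},{"ax":0,"ay":0,"az":0,"dx":-80,"dy":0,"dz":-140,"fingers":0},{"ax":0,"ay":0,"az":0,"dx":-120,"dy":0,"dz":-160,"fingers":0},{"ax":0,"ay":0,"az":0,"dx":-130,"dy":0,"dz":-160,"fingers":0},{"ax":0,"ay":0,"az":0,"dx":-130,"dy":0,"dz":-160,"fingers":0},{"ax":0,"ay":0,"az":0,"dx":-130,"dy":0,"dz":-160,"fingers":0}]'
python3 - <<'E'
from h import *
o=get_obs();print(o['clock'],o['tool_pos'],o['orientation'])
s=snapshot('wrist');np.savez('w7.npz',**s)
P=np.array([.5362,-.1715]);t=np.radians(-83.4);M=np.array([[np.cos(t),np.sin(t)],[-np.sin(t),np.cos(t)]])
for n,z in [('roller',.051),('keeper_pivot',.058),('keeper_pin',.071),('seat',.051)]:
  for r in landmark_of(n,'wrist')[:2]:
    p=atz(s,r['position'],z);print(n,r,M@(p[:2]-P))
overlay(s,(*P,t),'ow7',-.1,None,1.5)
E
```

```text
clock: 12.72
tool_pos: [0.5259, -0.0969, 0.206]
orientation: [179.9, -0.0, -83.5]
force: [-0.5, 0.2, 0.1]
opening: 0.0006
12.725 [ 0.52594783 -0.09692704  0.20600746] [ 1.79907887e+02 -6.55354723e-03 -8.35387957e+01]
roller {'position': [257.0, 15.6], 'score': 0.87} [ 0.09924784 -0.00230343]
keeper_pivot {'position': [323.7, 49.7], 'score': 0.96} [ 0.06620459 -0.07089913]
keeper_pin {'position': [326.5, 121.8], 'score': 0.71} [-0.00531602 -0.07541081]
seat {'position': [254.7, 116.2], 'score': 0.32} [0.00072399 0.00033708]
```

View pics/ow7.png

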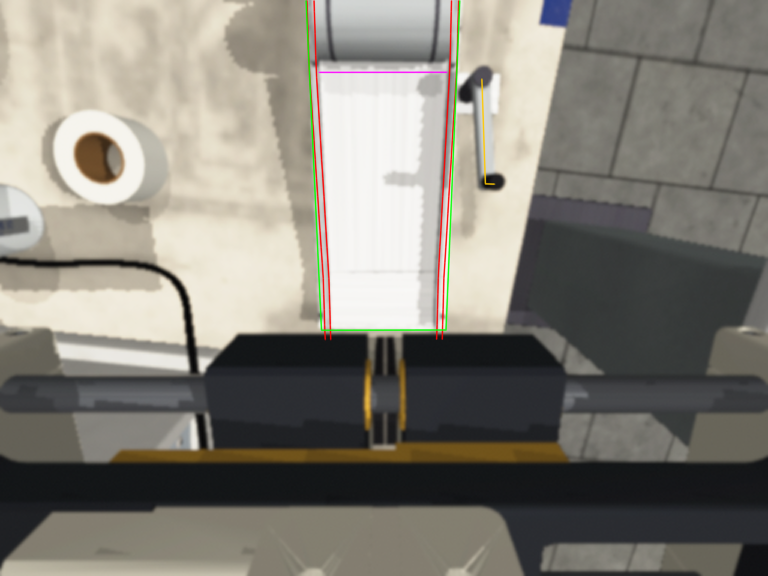

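The pose still fits. The roller is seated at (99,-2) mm in the ramp's frame. The pin at (327,122) gives a keeper angle of about -0.10 rad. Next I'll work out the path for pushing the pin.

```bash
cat >> h.py <<'E'
P0=np.array([.5362,-.1715]);T0=np.radians(-83.4)
def kp(a,gap=0,psi=None,lat=0):
    """tcp xy world, yaw deg; psi=angle of tool x in ramp frame (deg)"""
    t=np.array([np.sin(a),np.cos(a)]); pin=np.array([.064,-.068])+.07*np.array([-np.cos(a),np.sin(a)])
    if psi is None: psi=90-np.degrees(a)
    n=np.array([np.cos(np.radians(psi)),np.sin(np.radians(psi))])
    q=pin-n*(.0155+gap)
    return world([[*q,0]],(*P0,T0))[0][:2], psi-83.4
def rel(cmdpos,cmdyaw,xy,yaw,z):
    y=np.radians(cmdyaw); X=np.array([np.cos(y),np.sin(y)]);Y=np.array([np.sin(y),-np.cos(y)])
    d=np.array(xy)-cmdpos[:2]; return dict(az=round(-(yaw-cmdyaw),1),dx=round(1e3*d@X,1),dy=round(1e3*d@Y,1),dz=round(1e3*(cmdpos[2]-z),1))
E
python3 - <<'E'
from h import *
o=get_obs();p=o['tool_pos'];y=o['orientation'][2]
xy,yaw=kp(-.106,.014,85.);print(xy,yaw,rel(p,y,xy,yaw,.206))
c=rel(xy,yaw,xy,yaw,0) if 0 else None
# push path from that pose at z .066
q=np.array([*xy,.066])
for a in np.arange(-.1,1.58,.1):
    X,w=kp(a,0,min(85.,90-np.degrees(a)));print(round(a,2),rel(q,yaw,X,w,.066),np.round(X,3))
E
```

```text
[ 0.43116066 -0.1754207 ] 1.5999999999999943 {'az': np.float64(-85.2), 'dx': np.float64(67.3), 'dy': np.float64(103.3), 'dz': np.float64(0.2)}
-0.1 {'az': -0.0, 'dx': np.float64(14.4), 'dy': np.float64(-0.1), 'dz': np.float64(0.0)} [ 0.446 -0.175]
0.0 {'az': -0.0, 'dx': np.float64(21.3), 'dy': np.float64(-1.0), 'dz': np.float64(0.0)} [ 0.452 -0.174]
0.1 {'az': np.float64(0.7), 'dx': np.float64(28.3), 'dy': np.float64(-1.5), 'dz': np.float64(0.0)} [ 0.459 -0.173]
0.2 {'az': np.float64(6.5), 'dx': np.float64(35.4), 'dy': np.float64(-2.6), 'dz': np.float64(0.0)} [ 0.466 -0.172]
0.3 {'az': np.float64(12.2), 'dx': np.float64(42.6), 'dy': np.float64(-3.0), 'dz': np.float64(0.0)} [ 0.474 -0.171]
0.4 {'az': np.float64(17.9), 'dx': np.float64(49.7), 'dy': np.float64(-2.7), 'dz': np.float64(0.0)} [ 0.481 -0.171]
0.5 {'az': np.float64(23.6), 'dx': np.float64(56.8), 'dy': np.float64(-1.6), 'dz': np.float64(0.0)} [ 0.488 -0.172]
0.6 {'az': np.float64(29.4), 'dx': np.float64(63.8), 'dy': np.float64(0.1), 'dz': np.float64(0.0)} [ 0.495 -0.174]
0.7 {'az': np.float64(35.1), 'dx': np.float64(70.5), 'd
[... 288 characters left out ...]
]
1.0 {'az': np.float64(52.3), 'dx': np.float64(88.8), 'dy': np.float64(13.6), 'dz': np.float64(0.0)} [ 0.52  -0.187]
1.1 {'az': np.float64(58.0), 'dx': np.float64(94.1), 'dy': np.float64(18.5), 'dz': np.float64(0.0)} [ 0.526 -0.191]
1.2 {'az': np.float64(63.8), 'dx': np.float64(98.9), 'dy': np.float64(23.8), 'dz': np.float64(0.0)} [ 0.531 -0.196]
1.3 {'az': np.float64(69.5), 'dx': np.float64(103.1), 'dy': np.float64(29.6), 'dz': np.float64(0.0)} [ 0.535 -0.202]
1.4 {'az': np.float64(75.2), 'dx': np.float64(106.7), 'dy': np.float64(35.8), 'dz': np.float64(0.0)} [ 0.539 -0.208]
1.5 {'az': np.float64(80.9), 'dx': np.float64(109.6), 'dy': np.float64(42.4), 'dz': np.float64(0.0)} [ 0.542 -0.215]
```

```bash
python3 -m inch '[{"ax":0,"ay":0,"az":-10.6,"dx":8,"dy":13,"dz":0,"fingers":0},{"ax":0,"ay":0,"az":-21.2,"dx":17,"dy":26,"dz":0,"fingers":0},{"ax":0,"ay":0,"az":-31.8,"dx":25,"dy":39,"dz":0,"fingers":0},{"ax":0,"ay":0,"az":-42.4,"dx":34,"dy":52,"dz":0,"fingers":0},{"ax":0,"ay":0,"az":-53,"dx":42,"dy":65,"dz":0,"fingers":0},{"ax":0,"ay":0,"az":-63.6,"dx":51,"dy":78,"dz":0,"fingers":0},{"ax":0,"ay":0,"az":-74.2,"dx":60,"dy":92,"dz":0,"fingers":0},{"ax":0,"ay":0,"az":-84.8,"dx":67,"dy":103,"dz":0,"fingers":0}]'
python3 - <<'E'
from h import *
xy,yaw=kp(-.106,.014,85.)
s=snapshot('wrist');save(s,'w8')
o=get_obs();print(o['tool_pos'],o['orientation'],rel(o['tool_pos'],o['orientation'][2],xy,yaw,.066))
for r in landmark_of('keeper_pin','wrist')[:2]:
    p=atz(s,r['position'],.071);print(r,p,world([[-.0056,-.0754,0]],(*P0,T0)))
E
```

```text
clock: 13.98
tool_pos: [0.431, -0.1752, 0.2066]
orientation: [180.0, 0.0, 1.6]
force: [0.2, 0.0, 0.4]
opening: 0.0004
[ 0.42997715 -0.17563314  0.20659381] [-1.79994783e+02  4.75438668e-02  2.14217755e+00] {'az': np.float64(0.5), 'dx': np.float64(1.2), 'dy': np.float64(-0.2), 'dz': np.float64(140.6)}
{'position': [257.2, 161.0], 'score': 0.93} [ 0.46072971 -0.17469218  0.071     ] [[ 0.46065605 -0.17460337  0.        ]]
```

View pics/w8.png

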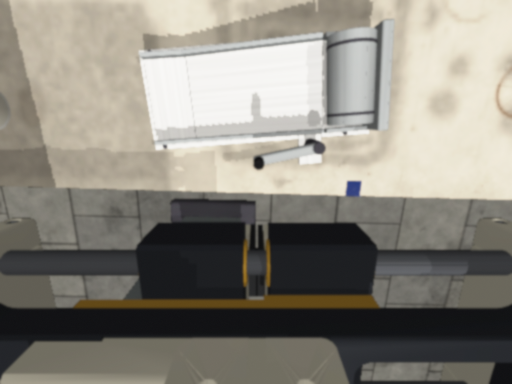

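The pin at (257,161) measures to within 0.1 mm of the prediction, and the roller is still seated at (352,78). Lowering beside the pin, then pushing along the arc.

```bash
python3 -m inch '[{"ax":0,"ay":0,"az":0,"dx":0,"dy":0,"dz":40,"fingers":0},{"ax":0,"ay":0,"az":0,"dx":0,"dy":0,"dz":85,"fingers":0},{"ax":0,"ay":0,"az":0,"dx":0,"dy":0,"dz":115,"fingers":0},{"ax":0,"ay":0,"az":0,"dx":0,"dy":0,"dz":132,"fingers":0},{"ax":0,"ay":0,"az":0,"dx":0,"dy":0,"dz":140,"fingers":0},{"ax":0,"ay":0,"az":0,"dx":0,"dy":0,"dz":140,"fingers":0}]'
python3 - <<'E'
from h import *
o=get_obs();p=o['tool_pos'];y=o['orientation'][2];print(p,y)
for a in np.arange(-.1,.75,.1):
    X,w=kp(a,0,min(85.,90-np.degrees(a)));print(round(a,2),rel(p,y,X,w,.066))
E
```

```text
clock: 14.82
tool_pos: [0.4318, -0.1745, 0.0666]
orientation: [180.0, 0.0, 1.2]
force: [0.3, -0.7, -0.0]
opening: 0.0002
[ 0.43177698 -0.17452726  0.06656104] 1.1732187012538413
-0.1 {'az': np.float64(-0.4), 'dx': np.float64(13.8), 'dy': np.float64(0.7), 'dz': np.float64(0.6)}
0.0 {'az': np.float64(-0.4), 'dx': np.float64(20.7), 'dy': np.float64(-0.3), 'dz': np.float64(0.6)}
0.1 {'az': np.float64(0.3), 'dx': np.float64(27.7), 'dy': np.float64(-0.8), 'dz': np.float64(0.6)}
0.2 {'az': np.float64(6.0), 'dx': np.float64(34.8), 'dy': np.float64(-2.0), 'dz': np.float64(0.6)}
0.3 {'az': np.float64(11.8), 'dx': np.float64(41.9), 'dy': np.float64(-2.4), 'dz': np.float64(0.6)}
0.4 {'az': np.float64(17.5), 'dx': np.float64(49.1), 'dy': np.float64(-2.2), 'dz': np.float64(0.6)}
0.5 {'az': np.float64(23.2), 'dx': np.float64(56.2), 'dy': np.float64(-1.2), 'dz': np.float64(0.6)}
0.6 {'az': np.float64(29.0), 'dx': np.float64(63.1), 'dy': np.float64(0.5), 'dz': np.float64(0.6)}
0.7 {'az': np.float64(34.7), 'dx': np.float64(69.9), 'dy': np.float64(2.9), 'dz': np.float64(0.6)}
```

```bash
python3 -m inch '[{"ax":0,"ay":0,"az":0,"dx":7,"dy":0,"dz":0,"fingers":0},{"ax":0,"ay":0,"az":0,"dx":14,"dy":0,"dz":0,"fingers":0},{"ax":0,"ay":0,"az":0,"dx":21,"dy":0,"dz":0,"fingers":0},{"ax":0,"ay":0,"az":0.3,"dx":28,"dy":-1,"dz":0,"fingers":0},{"ax":0,"ay":0,"az":6,"dx":35,"dy":-2,"dz":0,"fingers":0},{"ax":0,"ay":0,"az":12,"dx":42,"dy":-2.4,"dz":0,"fingers":0},{"ax":0,"ay":0,"az":17.5,"dx":49,"dy":-2.2,"dz":0,"fingers":0},{"ax":0,"ay":0,"az":17.5,"dx":49,"dy":-2.2,"dz":0,"fingers":0}]'
python3 - <<'E'
from h import *
o=get_obs();p=o['tool_pos'];y=o['orientation'][2];print(p,y,o['force'])
for a in np.arange(.4,1.3,.1):
    X,w=kp(a,0,min(85.,90-np.degrees(a)));print(round(a,2),rel(p,y,X,w,.066))
s=snapshot('wrist');save(s,'w9')
E
```

```text
clock: 15.82
tool_pos: [0.4813, -0.1712, 0.0667]
orientation: [-180.0, -0.0, -16.2]
force: [0.2, -0.3, -0.0]
opening: 0.0001
[ 0.481296   -0.1712166   0.06672568] -16.184364825040735 [ 0.17683679 -0.26439722 -0.0189102 ]
0.4 {'az': np.float64(0.1), 'dx': np.float64(-0.4), 'dy': np.float64(0.3), 'dz': np.float64(0.7)}
0.5 {'az': np.float64(5.9), 'dx': np.float64(6.6), 'dy': np.float64(-0.9), 'dz': np.float64(0.7)}
0.6 {'az': np.float64(11.6), 'dx': np.float64(13.8), 'dy': np.float64(-1.4), 'dz': np.float64(0.7)}
0.7 {'az': np.float64(17.3), 'dx': np.float64(20.9), 'dy': np.float64(-1.1), 'dz': np.float64(0.7)}
0.8 {'az': np.float64(23.1), 'dx': np.float64(28.0), 'dy': np.float64(-0.2), 'dz': np.float64(0.7)}
0.9 {'az': np.float64(28.8), 'dx': np.float64(35.0), 'dy': np.float64(1.5), 'dz': np.float64(0.7)}
1.0 {'az': np.float64(34.5), 'dx': np.float64(41.8), 'dy': np.float64(3.8), 'dz': np.float64(0.7)}
1.1 {'az': np.float64(40.2), 'dx': np.float64(48.3), 'dy': np.float64(6.9), 'dz': np.float64(0.7)}
1.2 {'az': np.float64(46.0), 'dx': np.float64(54.5), 'dy': np.float64(10.5), 'dz': np.float64(0.7)}
```

View pics/w9.png

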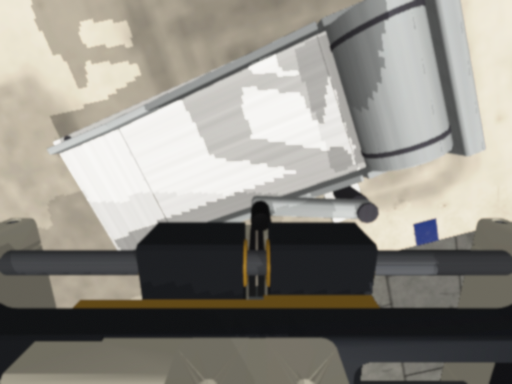

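The pin at (261,212) is centred on the fingers at (257,240), and the keeper is turning with them. Continuing.

```bash
python3 -m inch '[{"ax":0,"ay":0,"az":6,"dx":7,"dy":-1,"dz":0,"fingers":0},{"ax":0,"ay":0,"az":11.6,"dx":14,"dy":-1.4,"dz":0,"fingers":0},{"ax":0,"ay":0,"az":17.3,"dx":21,"dy":-1,"dz":0,"fingers":0},{"ax":0,"ay":0,"az":23,"dx":28,"dy":0,"dz":0,"fingers":0},{"ax":0,"ay":0,"az":28.8,"dx":35,"dy":1.5,"dz":0,"fingers":0},{"ax":0,"ay":0,"az":34.5,"dx":42,"dy":4,"dz":0,"fingers":0},{"ax":0,"ay":0,"az":40,"dx":48,"dy":7,"dz":0,"fingers":0},{"ax":0,"ay":0,"az":40,"dx":48,"dy":7,"dz":0,"fingers":0}]'
python3 - <<'E'
from h import *
o=get_obs();p=o['tool_pos'];y=o['orientation'][2];print(p,y,o['force'])
for a in np.arange(1.1,1.65,.1):
    X,w=kp(a,0,min(85.,90-np.degrees(a)));print(round(a,2),rel(p,y,X,w,.066))
s=snapshot('wrist');save(s,'w10')
E
```

```text
clock: 16.88
tool_pos: [0.5248, -0.1915, 0.0667]
orientation: [-180.0, -0.0, -56.1]
force: [-0.9, 0.4, 0.1]
opening: 0.0003
[ 0.52479818 -0.19147479  0.06669893] -56.10429197249448 [-0.93999178  0.43990009  0.07547644]
1.1 {'az': np.float64(0.3), 'dx': np.float64(0.4), 'dy': np.float64(-0.9), 'dz': np.float64(0.7)}
1.2 {'az': np.float64(6.1), 'dx': np.float64(7.4), 'dy': np.float64(-2.1), 'dz': np.float64(0.7)}
1.3 {'az': np.float64(11.8), 'dx': np.float64(14.6), 'dy': np.float64(-2.5), 'dz': np.float64(0.7)}
1.4 {'az': np.float64(17.5), 'dx': np.float64(21.7), 'dy': np.float64(-2.2), 'dz': np.float64(0.7)}
1.5 {'az': np.float64(23.2), 'dx': np.float64(28.8), 'dy': np.float64(-1.3), 'dz': np.float64(0.7)}
1.6 {'az': np.float64(29.0), 'dx': np.float64(35.8), 'dy': np.float64(0.4), 'dz': np.float64(0.7)}
```

View pics/w10.png

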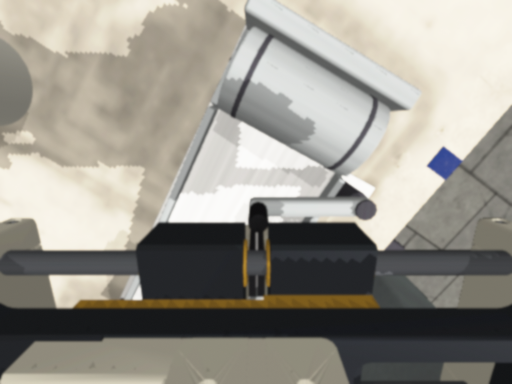

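```bash
python3 -m inch '[{"ax":0,"ay":0,"az":6,"dx":7.4,"dy":-2,"dz":0,"fingers":0},{"ax":0,"ay":0,"az":12,"dx":14.6,"dy":-2.5,"dz":0,"fingers":0},{"ax":0,"ay":0,"az":17.5,"dx":21.7,"dy":-2,"dz":0,"fingers":0},{"ax":0,"ay":0,"az":22,"dx":27,"dy":-1.5,"dz":0,"fingers":0},{"ax":0,"ay":0,"az":25,"dx":30,"dy":-1,"dz":0,"fingers":0},{"ax":0,"ay":0,"az":27,"dx":32,"dy":-0.5,"dz":0,"fingers":0},{"ax":0,"ay":0,"az":27,"dx":33,"dy":0,"dz":0,"fingers":0},{"ax":0,"ay":0,"az":27,"dx":33,"dy":0,"dz":0,"fingers":0}]'
python3 - <<'E'
from h import *
o=get_obs();p=o['tool_pos'];y=o['orientation'][2];print(p,y,o['force'])
for a in (1.5,1.57):
    X,w=kp(a,0,min(85.,90-np.degrees(a)));print(round(a,2),rel(p,y,X,w,.066))
s=snapshot('wrist');save(s,'w11')
E
```

```text
clock: 17.92
tool_pos: [0.543, -0.2187, 0.0668]
orientation: [-180.0, 0.0, -83.1]
force: [-0.2, 0.8, -0.4]
opening: 0.0006
[ 0.54296927 -0.21874319  0.06678957] -83.13441815488578 [-0.22498458  0.75977953 -0.41535284]
1.5 {'az': np.float64(-3.8), 'dx': np.float64(-4.1), 'dy': np.float64(0.5), 'dz': np.float64(0.8)}
1.57 {'az': np.float64(0.2), 'dx': np.float64(0.7), 'dy': np.float64(-0.7), 'dz': np.float64(0.8)}
```

View pics/w11.png

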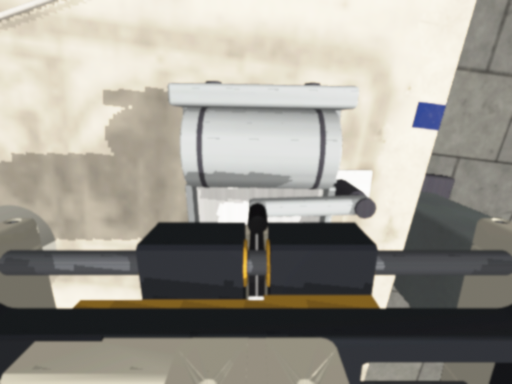

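Not yet at the end stop: only 0.8 N, and the bar still slants from (262,210) to (365,206). I'll push on gently until it stops.

```bash
python3 -m inch '[{"ax":0,"ay":0,"az":0,"dx":0.7,"dy":0,"dz":0,"fingers":0},{"ax":0,"ay":0,"az":0,"dx":1.4,"dy":0,"dz":0,"fingers":0},{"ax":0,"ay":0,"az":0,"dx":2,"dy":0,"dz":0,"fingers":0},{"ax":0,"ay":0,"az":0,"dx":2,"dy":0,"dz":0,"fingers":0}]'
python3 -m inch '[{"ax":0,"ay":0,"az":0,"dx":0.7,"dy":0,"dz":0,"fingers":0},{"ax":0,"ay":0,"az":0,"dx":1.2,"dy":0,"dz":0,"fingers":0},{"ax":0,"ay":0,"az":0,"dx":1.2,"dy":0,"dz":0,"fingers":0}]'
```

```text
clock: 18.48
tool_pos: [0.5433, -0.2208, 0.0668]
orientation: [-180.0, -0.0, -83.2]
force: [-0.0, 0.2, -0.9]
opening: 0.0004
clock: 18.85
tool_pos: [0.5434, -0.222, 0.0667]
orientation: [180.0, -0.0, -83.2]
force: [0.5, 0.2, 0.6]
opening: 0.0006
```

```bash
python3 -m inch '[{"ax":0,"ay":0,"az":0,"dx":0.7,"dy":0,"dz":0,"fingers":0},{"ax":0,"ay":0,"az":0,"dx":1.4,"dy":0,"dz":0,"fingers":0},{"ax":0,"ay":0,"az":0,"dx":1.4,"dy":0,"dz":0,"fingers":0}]'
python3 - <<'E'
from h import *
o=get_obs();print(o['force'])
s=snapshot('wrist');save(s,'w12')
for n,z in [('keeper_pin',.071),('keeper_pivot',.058),('roller',.051)]:
  for r in landmark_of(n,'wrist')[:1]:
    p=atz(s,r['position'],z);c,q=np.cos(T0),np.sin(T0);print(n,r,np.array([[c,q],[-q,c]])@(p[:2]-P0))
cv2.imwrite('pics/w12.png',cv2.resize(s['image'][70:300,150:410,::-1],None,fx=2.5,fy=2.5,interpolation=2))
E
```

```text
clock: 19.23
tool_pos: [0.5435, -0.2224, 0.0667]
orientation: [180.0, 0.1, -83.2]
force: [-0.7, 7.4, 1.3]
opening: 0.0003
[-0.67045571  7.41058395  1.29824918]
keeper_pin {'position': [255.8, 217.8], 'score': 0.57} [0.06582643 0.00235334]
keeper_pivot {'position': [364.9, 213.0], 'score': 0.86} [ 0.06459406 -0.06940671]
roller {'position': [264.1, 156.1], 'score': 0.62} [ 0.1007677  -0.00286488]
```

View pics/w12.png

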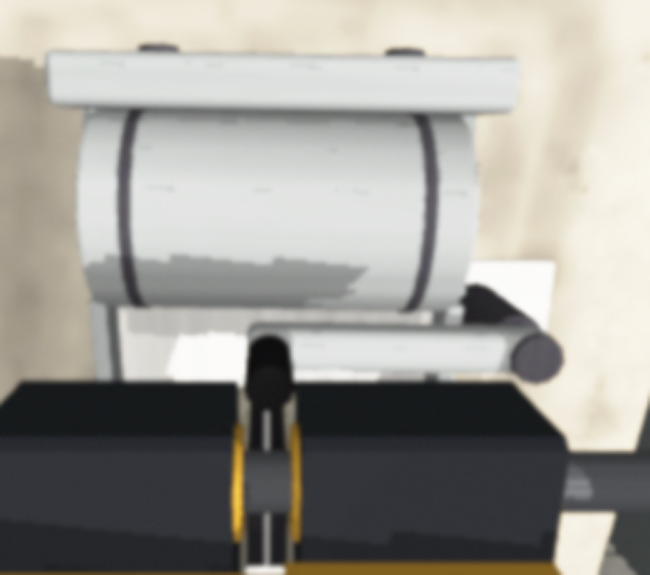

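The force rose to 7.4 N and the bar lies across the track, parallel to the roller, with the pin at ramp (66,2) mm, so the keeper is at its end stop. Backing off and rising clear.

```bash
python3 -m inch '[{"ax":0,"ay":0,"az":0,"dx":-5,"dy":0,"dz":0,"fingers":0},{"ax":0,"ay":0,"az":0,"dx":-12,"dy":0,"dz":0,"fingers":0},{"ax":0,"ay":0,"az":0,"dx":-15,"dy":0,"dz":-20,"fingers":0},{"ax":0,"ay":0,"az":0,"dx":-15,"dy":0,"dz":-60,"fingers":0},{"ax":0,"ay":0,"az":0,"dx":-50,"dy":0,"dz":-100,"fingers":0},{"ax":0,"ay":0,"az":0,"dx":-90,"dy":0,"dz":-140,"fingers":0},{"ax":0,"ay":0,"az":0,"dx":-110,"dy":0,"dz":-150,"fingers":0},{"ax":0,"ay":0,"az":0,"dx":-110,"dy":0,"dz":-150,"fingers":0}]'
python3 - <<'E'
from h import *
c,q=np.cos(T0),np.sin(T0)
for cam in ('wrist','top'):
  s=snapshot(cam)
  for n,z in [('keeper_pin',.071),('keeper_pivot',.058),('roller',.051)]:
   for r in landmark_of(n,cam)[:1]:
    p=atz(s,r['position'],z);print(cam,n,r,np.array([[c,q],[-q,c]])@(p[:2]-P0))
  overlay(s,(*P0,T0),'e'+cam,1.571,None,1.5)
  if cam=='top':
    for n in('jar_a','label_roll','tape_1'):
      for r in landmark_of(n,cam)[:1]:print(n,atz(s,r['position'],0))
E
```

```text
clock: 20.42
tool_pos: [0.531, -0.1129, 0.2182]
orientation: [-179.8, -0.0, -83.1]
force: [-0.2, -0.1, 0.0]
opening: 0.0003
wrist keeper_pin {'position': [258.4, 71.3], 'score': 0.96} [0.06215795 0.00106584]
wrist keeper_pivot {'position': [325.6, 70.8], 'score': 0.61} [ 0.06519961 -0.07221751]
wrist roller {'position': [264.1, 35.3], 'score': 0.86} [ 0.10114578 -0.00486572]
top keeper_pin {'position': [261.4, 214.9], 'score': 0.51} [0.07805304 0.00098809]
top keeper_pivot {'position': [261.0, 234.4], 'score': 0.96} [ 0.06864969 -0.0628203 ]
top roller {'position': [269.5, 214.9], 'score': 0.89} [ 0.10610766 -0.00228201]
label_roll [ 0.7498765  -0.16703059  0.        ]
tape_1 [ 0.52940819 -0.58614541  0.        ]
```

View pics/ewrist.png

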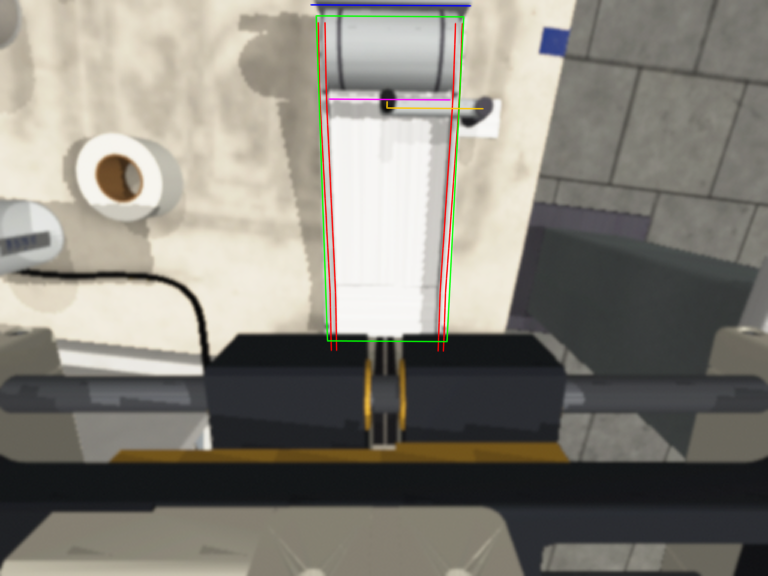

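```bash
python3 - <<'E'
from h import *
s=snapshot('side')
for r in landmark_of('jar_a','side')[:1]:print(r,atz(s,r['position'],0))
o=get_obs();print(o['clock'],o['qvel'],o['force']);print(close_job())
E
```

```text
{'position': [175.3, 187.7], 'score': 0.74} [0.50921017 0.16199466 0.        ]
21.075 [ 0.03578986 -0.20210897 -0.01066299 -0.11700451 -0.00844046 -0.03543199] [ 0.26823985 -0.25058942 -0.09588361]
the job is handed in; nothing more can be done
None
```

I parked the roller and closed the keeper behind it, then handed in the job at about 21 s. No verdict came back.

**Roller:** I pushed it slowly up the ramp with both fingers behind it, at roughly 30 mm/s and about 2 N. It went over the crest into the dip against the stop plate. Last checks put its centre about 1–5 mm from the seat point in the wrist view and 6.5 mm in the top view. The top view reads 2 mm or more off everywhere along the track, so I trusted the wrist view. The roller looked square to the track.

**Keeper:** I pushed the pin round its arc with shut fingers until the force rose to 7.4 N at the end stop. The bar lies straight across the track behind the roller. The wrist view put the pin at (62, 1) mm against an expected (64, 2) mm. The top view disagreed, putting the pin at x = 78 mm, but with a low score. Afterwards I moved the tool clear to 0.22 m height, with no force on it.

**Things to leave alone:** The label roll and tape read within about 2 mm of where they started. The jar was not found in the last top view. A final side-view reading put it within 5 mm of its first top-view position, but about 30 mm from its first side-view reading. I put that down to network error, as the arm never went near it at jar height.

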